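# Tip the draining board until the trivet slides

## Robot

A 6-joint arm with a two-finger parallel gripper is mounted at the origin on the work surface. World frame = base frame: x ahead of the robot, y to its left, z up, the work surface at z = 0. Lengths are in m, angles in degrees, forces in N, time in s.
With the tool pointing down it reaches from about 0.35 to 0.875 m from the base axis. Payload 4.2 kg.
Tool frame: the origin (TCP) lies on the centre line of the jaws, within the pads' length; the fingertips stand 25 mm ahead of it and the grasp point (between the pads) lies 6 mm ahead of it (finger_overhang is the distance from the TCP to the fingertips, in m); z points along the fingers, y is the line along which they close (so a half turn about z gives the same grasp; the last joint's range is limited). The gripper opens to 87 mm and grips with 3 to 60 N. Pads are 19 mm wide; open, the fingers measure 117 mm over their backs; the gripper's body (75 mm by 190 mm) begins 51 mm behind the grasp point.
Start: joints at [-53.193, 22.042, 0.453, 0, -68.411, -14.817], TCP at [0.234, -0.58, 0.223] pointing down, gripper open.
Joint ranges: [-179.83, 179.83], [-69.29, 118.12], [-61.27, 80.66], [-181.25, 117.63], [-171.15, -9.14], [-177.46, 177.46]. Speed limits (degrees/s): [159.86, 159.86, 180, 180, 180, 180].

## Interface

Orientations are given as a 3x3 rotation matrix whose columns are the frame's x, y, z axes.
In Python, from station import sense, capture, finish_job, spot_in, tip_of, finger_overhang gives the robot as it stands. The module is installed in compiled form; this text tells all that it offers.
- The arm moves only by the tool servo_tool, never from a script. Its arguments are lists of equal length, an entry for each row: "slide": the shift along the tool's x, y, z in m, a list of three; "spin": the turn about the tool's z in degrees; "grip": the closure, from 0 (fully open) to 1 (shut). A call has exactly 5 rows; each row is the pose to reach, as a shift and turn from the pose commanded when the call began, along the tool's axes at that moment; what a row does not reach only later rows make up. A row lasts 1/12 s, in which the tool goes at most 41.7 mm and 7.16 degrees, less where a joint would pass 70% of its speed; a pose out of reach is approached as far as the arm can. A call with a gripper value outside its range is refused whole. The fingers move at their own pace and stop on an object; the grip force is fixed at half the most. Time passes only in rows, so rows that repeat a pose let the fingers close, or fill a call up. It gives the time, the measured TCP pose, the force, the opening and the grip force at its end, in the units of the state.
- sense(): the state, without advancing time (a new reading comes with each control period).
- capture(name): name is "side" or "top" or "wrist"; returns a dict with "pixels" (480x640x3 uint8, blue, green, red), "depth" (480x640 float32, m along the optical axis (not along the pixel's ray), 0 where there is no reading), "fx", "fy", "cx", "cy" (pixels), "k1" (the pictures are not rectified: a ray, as slopes to the right and down, at radius r is drawn at 1 + k1 r^2 times it, then the intrinsics apply), "R" (3x3) and "t" (3): a world point X has camera coordinates R X + t; the wrist camera has in their place "hand_eye" (4x4, takes a point from camera to tool coordinates, whose origin is the TCP and whose axes are the flange's). Camera axes: x right, y down, z forward; pixel columns grow to the right and rows downward; lengths in m; the calibration is good to about 2 mm. A picture is of the moment at which its call begins: read the wrist's pose just before it.
- finish_job(): hands the job in; it is judged then, once.
Trained networks look in the newest picture that a camera, given by its name, has taken for a name from the list of things; names that differ only in an ending like _2 or _b are one class to them, and where a whole thing is asked for, a point or a joint stands for the part that bears it (a point fixed in the world has none). Each returns a list of dicts, best first, with "conf" (0 to 1); they miss things now and then, are a little off and sometimes report something else, mostly with a low value. They report only what shows in the picture. A call takes as long as a camera call. They do not tell look-alikes from the thing itself.
- spot_in(thing, camera): "point" ([x, y, z] in m, in world coordinates, good to about 4 mm: the middle of the surface that is visible of it).
- tip_of(thing, camera): "point" ([x, y, z] in m, in world coordinates, good to about 4 mm: a listed point, or the origin of a listed thing).
The state is a dict: "time_s": time; "joints": joint angles; "joint_velocities": joint speeds; "effort": joint torques, N m; "tcp_pos": TCP position; "ee_rot": TCP orientation; "wrist_force": force on the tool from outside, world axes, zero at the start; "moment": the same for the moment, N m; "gripper_width": opening from 0.0 (shut) to 1.0 (fully open); "gripper_force": force on a finger pad.
Only numpy, scipy, OpenCV 4.12 (cv2) and the standard library are available. Lean on these libraries where they do the work, as an engineer would, in place of code of your own. Each camera call takes 0.05 s, during which the arm holds its last target. There are 200 camera calls.

## Task

The round marble trivet on the hinged draining board has just been washed, so do not touch it: lift the board by its paddle handle until the trivet just starts to slide, then stop and hold the board still at that angle while the trivet glides gently down to rest against the rail at the hinge end. Then lower the board level again without dropping it, let go, and leave the other kitchen things where they stand.

Things in the scene. Friction and masses are not known exactly. Their poses are not given: they have to be found in the camera images.
- board (a joint): Tilt of the hinged wooden board, rad: 0 is level on its base (hard stop; it falls back if let go), growing as the paddle end is lifted, to 0.9. Board 280 long, 174 wide, 16 thick, top 46 above the table when level; ledges 10 wide, 10 high along its long sides, rail 12 thick, 16 high across the hinge end; 0.65 kg, hinge free, no spring.
- hinge (a point): Middle of the hinge axis, fixed to the base, 30 above the table at the board's underside. Axes of the base: x points from the paddle end towards the hinge end, y along the hinge axis, z up. Lifting the board is a right-handed turn about +y.
- grip (a point): Centre of the paddle handle sticking out of the end away from the hinge: 110 long, 36 wide (y), 16 thick, nothing below it, 38 above the table when level; 340 from the hinge axis towards -x and 8 above it. Turns with the board; axes of the board (x to the hinge end, y along the hinge, z its normal). Pinch its 36 width from above and turn the tool with the board.
- rail (a point): On the board's top face, in the middle of the foot of the end rail, on the side facing the trivet; 12 from the hinge axis towards -x, 16 above it. Turns with the board, same axes as grip.
- trivet: Round marble trivet, 124 across, 14 thick, origin under its centre, 0.3 to 0.6 kg, loose on the board near the paddle end, centre 170 to 195 from the foot of the rail (60 to 65 when against it). How slippery it is varies: it starts to slide somewhere between 0.22 and 0.44 rad of tilt; a few hundredths of a rad more make it run fast.
- drainer: Fixed base of the draining board, two low wooden runners 280 long, 168 wide overall, with steel hinge brackets. Origin on the table under the middle of the level board, axes as hinge.
- pestle: Wooden pestle 162 long, 44 thick, lying beside the board; origin on the table under its middle. Bystander.
- lid: Small round aluminium lid with a knob, 96 across, 38 high, beyond the hinge end; origin under its centre. Bystander.
- grater: Stainless steel box grater, 100 x 75 foot, 212 high; origin under its centre. Bystander.
- bowl: Blue ceramic bowl, 150 across, 70 high; origin under its centre. Bystander.
- squeezer: White plastic lemon squeezer with a lever arm, 250 long, about 55 high; origin under its middle. Bystander.
- mug: White mug, 82 across, 92 high; origin under its centre. Bystander.
- jar: Glass jar with aluminium cap, 70 across, 100 high; origin under its centre. Bystander.
Not all that is in view belongs to the job. What is shaped like the trivet but green or pink is not meant.

How it is judged:
By the outcome, as a careful person would: the job done as asked, in the order asked, and still so for the second after the job is handed in, with the robot touching nothing.
It also fails if it takes over 64 s, if anything falls off the work surface, if the arm or the gripper's body presses on something with over 40 N, if the wrist force passes 120 N, or if a joint passes its speed limit or range.

## Working session

There is one attempt and no reset: what is moved stays moved. The work goes in short steps, Python scripts to look and compute and a tool call to move; the robot and the scene stay as the last step left them, time stands still between calls to the robot, and variables do not carry over. Pictures are saved under pics/ and viewed, at most 10 in all, crops included, and the job is handed in when it is done.

Besides the shell and the picture viewer there is one more tool, called after "Request:" as name(argument=value, ...), one argument or row to a line, values as JSON. servo_tool: Moves the arm, as the interface text tells. Its arguments: {"type":"object","properties":{"slide":{"type":"array"},"spin":{"type":"array"},"grip":{"type":"array"}},"required":["slide","spin","grip"]}

```bash
mkdir -p pics; cat > h.py <<'E'
import numpy as np,cv2
from station import *
def show(c,*names):
    for f,n in names:
        r=f(n,c); print(c,f.__name__,n,[(np.round(d['point'],3).tolist(),round(d['conf'],2)) for d in r[:3]])
def px(im,X):
    p=im['R']@np.array(X)+im['t']; s=p[:2]/p[2]; s=s*(1+im['k1']*(s@s)); return [im['fx']*s[0]+im['cx'],im['fy']*s[1]+im['cy']]
E
python3 - <<'E'
from h import *
a=capture('top');b=capture('side')
cv2.imwrite('pics/top1.png',a['pixels']);cv2.imwrite('pics/side1.png',b['pixels'])
for c in('top','side'):
    show(c,(tip_of,'grip'),(tip_of,'hinge'),(tip_of,'rail'),(tip_of,'trivet'),(spot_in,'trivet'),(tip_of,'drainer'),(tip_of,'pestle'),(tip_of,'grater'),(tip_of,'mug'))
s=sense();print(s['tcp_pos'],s['ee_rot'],s['gripper_width'],s['time_s'],finger_overhang)
E
```

```text
top call grip [([0.499, -0.21, 0.039], 0.92)]
top call hinge [([0.501, 0.128, 0.03], 0.83)]
top call rail [([0.501, 0.118, 0.043], 0.63)]
top call trivet [([0.511, -0.063, 0.046], 0.95), ([0.665, -0.221, 0.004], 0.81), ([0.381, -0.305, 0.002], 0.78)]
top call trivet [([0.38, -0.302, 0.014], 0.89), ([0.316, -0.132, 0.016], 0.76), ([0.508, -0.063, 0.063], 0.74)]
top call drainer [([0.502, -0.01, -0.002], 0.9)]
top call pestle []
top call grater [([0.722, 0.341, -0.001], 0.74)]
top call mug [([0.69, -0.408, -0.004], 0.69)]
side call grip [([0.501, -0.21, 0.041], 0.91), ([0.501, -0.01, -0.002], 0.72)]
side call hinge [([0.502, 0.126, 0.031], 0.88)]
side call rail [([0.505, 0.118, 0.046], 0.85)]
side call trivet [([0.659, -0.221, -0.005], 0.89), ([0.383, -0.3, -0.001], 0.83), ([0.51, -0.065, 0.05], 0.69)]
side call trivet [([0.501, -0.057, 0.064], 0.61), ([0.323, -0.115, 0.014], 0.57), ([0.66, -0.22, 0.011], 0.56)]
side call drainer [([0.503, -0.008, -0.001], 0.81)]
side call pestle [([0.65, -0.041, -0.0], 0.64)]
side call grater [([0.725, 0.342, 0.0], 0.67)]
side call mug [([0.69, -0.409, -0.001], 0.72)]
[ 0.23406042 -0.57948107  0.22315909] [[-9.27251124e-01 -3.74440051e-01  3.67013895e-05]
 [-3.74440050e-01  9.27251125e-01  3.27368392e-05]
 [-4.62893884e-05  1.66128009e-05 -9.99999999e-01]] 1.0000760274087017 1.0 0.025
```

View pics/top1.png

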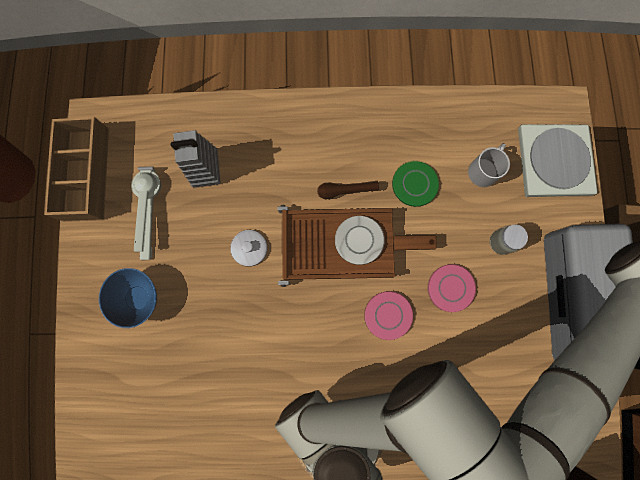

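View pics/side1.png

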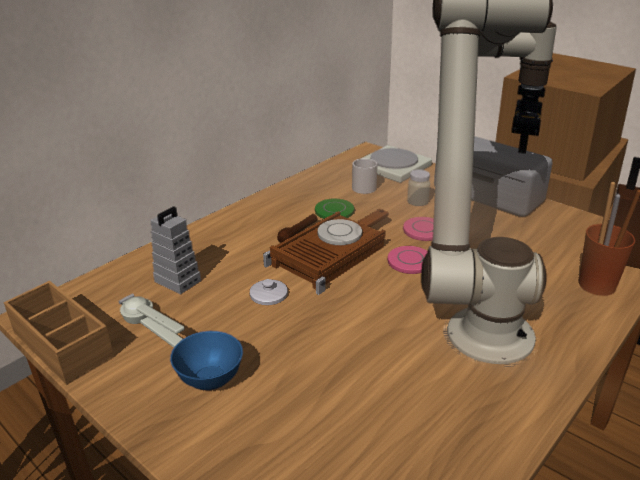

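The top view shows four round plates. The white one is on the board at px (359,240). The look-alikes lie on the table: green at (416,183), pink at (452,287) and pink at (389,315). The one that fits is the white marble one on the board, with the paddle handle at (418,241). I'll check this in a close crop.

```bash
python3 - <<'E'
from h import *
a=capture('top');b=capture('side')
cv2.imwrite('pics/crop1.png',np.hstack([cv2.resize(a['pixels'][190:290,270:460],None,fx=2,fy=2),cv2.resize(b['pixels'][190:290,255:445],None,fx=2,fy=2)]))
for c in('top','side'): show(c,(tip_of,'grip'),(tip_of,'hinge'),(tip_of,'rail'),(tip_of,'trivet'))
hb=cv2.cvtColor(b['pixels'],cv2.COLOR_BGR2HSV)
print(hb[232,340],hb[226,330],hb[250,310], px(b,[.505,-.063,.06]),px(a,[.505,-.063,.06]),sense()['wrist_force'])
E
```

```text
top call grip [([0.497, -0.208, 0.037], 0.95)]
top call hinge [([0.504, 0.128, 0.03], 0.66)]
top call rail [([0.504, 0.119, 0.043], 0.81)]
top call trivet [([0.509, -0.062, 0.048], 0.86), ([0.321, -0.135, 0.002], 0.78), ([0.663, -0.222, 0.005], 0.69)]
side call grip [([0.498, -0.209, 0.037], 0.92)]
side call hinge [([0.501, 0.129, 0.031], 0.67)]
side call rail [([0.378, 0.52, -0.0], 0.72), ([0.503, 0.12, 0.048], 0.62)]
side call trivet [([0.663, -0.222, -0.003], 0.96), ([0.32, -0.13, -0.001], 0.9), ([0.385, -0.3, -0.001], 0.75)]
[ 18  22 177] [ 17  22 159] [ 10 182  66] [np.float64(339.92557624799065), np.float64(228.81098795358614)] [np.float64(358.30513676240054), np.float64(241.49979539240084)] [ 0.29824965 -0.11368562  0.20122471]
```

View pics/crop1.png

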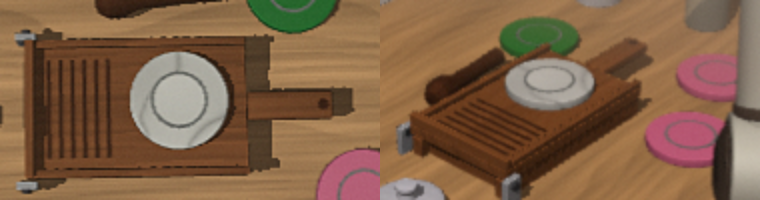

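The crop shows the white marble trivet on the board (left half, around (178,100)) and the paddle handle to its right at (290,103). The choice holds, so I'm moving in now.

Request:
servo_tool(
  slide=[
    [-0.034,0.022,0],
    [-0.068,0.044,0],
    [-0.102,0.066,0],
    [-0.136,0.088,0],
    [-0.17,0.11,0],
  ],
  spin=[-6.8,-13.6,-20.4,-27.2,-34],
  grip=[0,0,0,0,0],
)

```text
time_s: 1.92
tcp_pos: [0.3511, -0.4124, 0.2233]
ee_rot: [[-0.555, -0.832, 0.0], [-0.832, 0.555, -0.0], [0.0, -0.0, -1.0]]
wrist_force: [0.0, -1.1, 1.0]
gripper_width: 1.001
gripper_force: 0.0
```

Request:
servo_tool(
  slide=[
    [-0.04,-0.002,0],
    [-0.08,-0.004,0],
    [-0.12,-0.005,0],
    [-0.16,-0.006,0],
    [-0.2,-0.008,0],
  ],
  spin=[-6.8,-13.6,-20.4,-27.2,-34.2],
  grip=[0,0,0,0,0],
)

```text
time_s: 2.33
tcp_pos: [0.4697, -0.2507, 0.2236]
ee_rot: [[0.009, -1.0, 0.001], [-1.0, -0.009, -0.0], [0.0, -0.001, -1.0]]
wrist_force: [-0.1, -0.6, 0.2]
gripper_width: 1.001
gripper_force: 0.0
```

Request:
servo_tool(
  slide=[
    [-0.025,-0.02,0.02],
    [-0.04,-0.029,0.05],
    [-0.04,-0.029,0.085],
    [-0.04,-0.029,0.115],
    [-0.04,-0.029,0.13],
  ],
  spin=[0.5,1,1,1,1],
  grip=[0.2,0.2,0.2,0.2,0.2],
)

```text
time_s: 2.75
tcp_pos: [0.4958, -0.2112, 0.0895]
ee_rot: [[-0.014, -1.0, -0.006], [-1.0, 0.014, 0.002], [-0.001, 0.006, -1.0]]
wrist_force: [0.5, 0.3, -0.4]
gripper_width: 0.812
gripper_force: 0.0
```

```bash
cat > tr.py <<'E'
from h import *
# trivet position from side camera given current tcp -> tilt
from scipy.optimize import brentq
import sys
H=np.array([.502,.130,.030])
def tilt(z): # grip centre height -> tilt
    return brentq(lambda t:.34*np.sin(t)+.008*np.cos(t)-(z-.03),-.2,.8)
def locate(c,th,full=False):
    im=capture(c); h=cv2.cvtColor(im['pixels'],cv2.COLOR_BGR2HSV)
    m=((h[...,1]<70)&(h[...,2]>90)).astype(np.uint8)
    v,u=np.nonzero(m); s=np.stack([(u-im['cx'])/im['fx'],(v-im['cy'])/im['fy']],1); s0=s
    for _ in range(4): s=s0/(1+im['k1']*(s**2).sum(1,keepdims=True))
    d=np.c_[s,np.ones(len(s))]@im['R']; o=-im['R'].T@im['t']
    n=np.array([0,np.sin(th),np.cos(th)]); p0=H+n*.030   # top face of trivet
    k=((p0-o)@n)/(d@n); P=o+d*k[:,None]-H
    e=np.array([0,np.cos(th),-np.sin(th)]); xs=P@e; w=P[:,0]
    ok=(abs(w)<.075)&(xs<-.02)&(xs>-.28)
    zd=im['depth'][v,u]; ok&=(abs(zd-k)<.015)
    return sense()['time_s'],-xs[ok].mean()*1e3,-np.percentile(xs[ok],98)*1e3,ok.sum()
if __name__=='__main__':
    s=sense(); z0=float(sys.argv[1]) if len(sys.argv)>1 else None
    th=tilt(s['tcp_pos'][2]-z0) if z0 is not None else 0
    print('th',round(th,4),'F',np.round(s['wrist_force'],1),np.round(s['tcp_pos'],4))
    for c in ('side','top','side','side'): print(c,np.round(locate(c,th),1))
E
python3 tr.py; python3 -c "
from h import *
im=capture('side');cv2.imwrite('pics/side2.png',np.hstack([im['pixels'][150:350,230:460],capture('top')['pixels'][150:350,250:480]]))
show('side',(tip_of,'grip'))"
```

```text
th 0 F [ 0.5  0.3 -0.4] [ 0.4958 -0.2112  0.0895]
side [  2.8 185.  129.8 813. ]
top [  2.8 143.8 134.9 137. ]
side [  2.9 185.3 130.1 816. ]
side [  3.  184.8 128.9 827. ]
side call grip [([0.502, -0.208, 0.04], 0.67), ([0.51, -0.063, 0.046], 0.55), ([0.502, 0.218, -0.005], 0.34)]
```

View pics/side2.png

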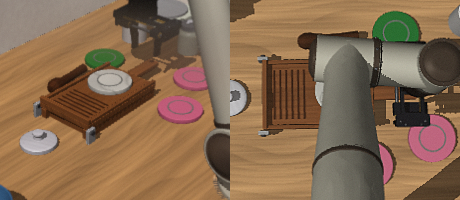

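The side crop shows the open gripper above the handle at (140,60), with the trivet clear of it at (110,80). From the top the arm hides the trivet, so I'll track it with the side camera. Next I descend and grip.

Request:
servo_tool(
  slide=[
    [0,0,0.02],
    [0,0,0.04],
    [0,0,0.049],
    [0,0,0.049],
    [0,0,0.049],
  ],
  spin=[0,0,0,0,0],
  grip=[0.2,0.2,0.2,0.7,1],
)

```text
time_s: 3.52
tcp_pos: [0.4983, -0.2127, 0.0448]
ee_rot: [[-0.014, -1.0, 0.001], [-1.0, 0.014, -0.0], [0.0, -0.001, -1.0]]
wrist_force: [0.9, -0.5, 0.3]
gripper_width: 0.719
gripper_force: 0.0
```

Request:
servo_tool(
  slide=[
    [0,0,0],
    [0,0,0],
    [0,0,0],
    [0,0,0],
    [0,0,0],
  ],
  spin=[0,0,0,0,0],
  grip=[1,1,1,1,1],
)

```text
time_s: 3.93
tcp_pos: [0.5004, -0.2126, 0.0451]
ee_rot: [[-0.013, -1.0, 0.006], [-1.0, 0.013, -0.001], [0.001, -0.006, -1.0]]
wrist_force: [4.0, 0.2, -1.2]
gripper_width: 0.397
gripper_force: 30.0
```

```bash
python3 tr.py 0.006; python3 -c "
from h import *
s=sense();print(s['tcp_pos'],s['ee_rot'],s['gripper_width'],s['gripper_force'],s['wrist_force'],s['moment'])"
```

```text
th 0.0032 F [ 4.   0.2 -1.2] [ 0.5004 -0.2126  0.0451]
side [  4.  183.8 127.1 809. ]
top [  4.  143.1 134.9 106. ]
side [  4.1 184.2 128.4 814. ]
side [  4.1 184.7 128.7 812. ]
[ 0.50040483 -0.21261777  0.04508834] [[-1.32362051e-02 -9.99898216e-01  5.32549750e-03]
 [-9.99912014e-01  1.32313496e-02 -9.45949639e-04]
 [ 8.75389837e-04 -5.33754972e-03 -9.99985372e-01]] 0.3977863997761021 30.003764927387238 [ 5.0887226   0.30714866 -0.20790683] [ 0.12507789 -1.48808683  0.00930593]
```

Request:
servo_tool(
  slide=[
    [-0.0004,0,-0.009],
    [-0.001,0,-0.018],
    [-0.0018,0,-0.027],
    [-0.0024,0,-0.033],
    [-0.0029,0,-0.0375],
  ],
  spin=[0,0,0,0,0],
  grip=[1,1,1,1,1],
)

```text
time_s: 4.55
tcp_pos: [0.5004, -0.209, 0.0821]
ee_rot: [[-0.014, -1.0, 0.006], [-1.0, 0.014, 0.0], [-0.0, -0.006, -1.0]]
wrist_force: [7.4, 1.6, -6.4]
gripper_width: 0.39
gripper_force: 30.0
```

```bash
sed -i "s/('side','top','side','side')/('side','side','side')/" tr.py; python3 tr.py 0.007; python3 -c "
from h import *
im=capture('side');cv2.imwrite('pics/side3.png',cv2.resize(im['pixels'][150:300,230:430],None,fx=3,fy=3))"
```

```text
th 0.1096 F [ 7.4  1.6 -6.4] [ 0.5004 -0.209   0.0821]
side [  4.6 185.1 128.5 929. ]
side [  4.6 185.6 130.  938. ]
side [  4.7 185.  129.6 939. ]
```

View pics/side3.png

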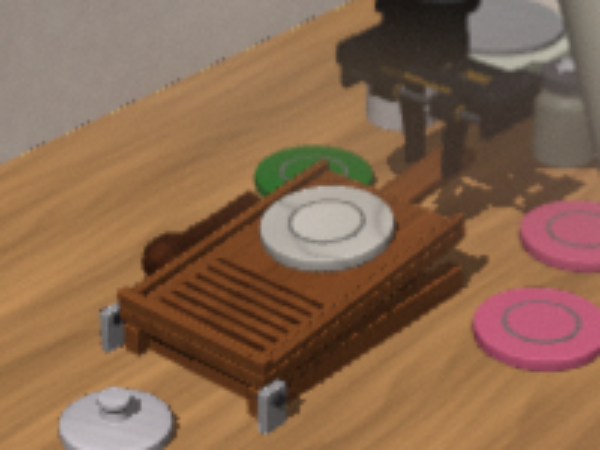

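The side crop shows the board lifted to about 0.11 rad by the pinched handle at (420,180). The trivet at (327,225) has not moved. I'll go on to 0.20 rad and relieve the small sideways load.

Request:
servo_tool(
  slide=[
    [-0.0012,-0.0005,-0.007],
    [-0.0025,-0.001,-0.014],
    [-0.0037,-0.0015,-0.021],
    [-0.0047,-0.002,-0.026],
    [-0.0055,-0.002,-0.03],
  ],
  spin=[0,0,0,0,0],
  grip=[1,1,1,1,1],
)

```text
time_s: 5.17
tcp_pos: [0.5005, -0.2034, 0.1113]
ee_rot: [[-0.014, -1.0, 0.001], [-1.0, 0.014, 0.001], [-0.001, -0.001, -1.0]]
wrist_force: [5.2, 1.9, -6.4]
gripper_width: 0.378
gripper_force: 29.9
```

```bash
python3 tr.py 0.007
```

```text
th 0.1969 F [ 5.2  1.9 -6.4] [ 0.5005 -0.2034  0.1113]
side [   5.2  185.9  129.5 1015. ]
side [   5.3  186.3  130.9 1022. ]
side [   5.3  185.8  130.  1016. ]
```

Request:
servo_tool(
  slide=[
    [-0.0004,0,-0.0016],
    [-0.0008,0,-0.0033],
    [-0.0012,0,-0.005],
    [-0.0016,0,-0.0067],
    [-0.0016,0,-0.0067],
  ],
  spin=[0,0,0,0,0],
  grip=[1,1,1,1,1],
)

```text
time_s: 5.73
tcp_pos: [0.5005, -0.2018, 0.1179]
ee_rot: [[-0.014, -1.0, 0.001], [-1.0, 0.014, 0.001], [-0.001, -0.001, -1.0]]
wrist_force: [5.9, 1.5, -5.3]
gripper_width: 0.378
gripper_force: 29.9
```

```bash
python3 tr.py 0.007
```

```text
th 0.2167 F [ 5.9  1.5 -5.3] [ 0.5005 -0.2018  0.1179]
side [   5.8  185.7  130.7 1020. ]
side [   5.8  186.1  130.5 1022. ]
side [   5.9  185.9  130.6 1024. ]
```

Request:
servo_tool(
  slide=[
    [-0.0003,0,-0.001],
    [-0.0005,0,-0.002],
    [-0.0008,0,-0.003],
    [-0.001,0,-0.004],
    [-0.001,0,-0.004],
  ],
  spin=[0,0,0,0,0],
  grip=[1,1,1,1,1],
)

```text
time_s: 6.3
tcp_pos: [0.5005, -0.2008, 0.1218]
ee_rot: [[-0.014, -1.0, 0.001], [-1.0, 0.014, 0.001], [-0.001, -0.001, -1.0]]
wrist_force: [5.3, 2.0, -6.0]
gripper_width: 0.371
gripper_force: 29.9
```

```bash
python3 tr.py 0.007
```

```text
th 0.2284 F [ 5.3  2.  -6. ] [ 0.5005 -0.2008  0.1218]
side [   6.4  185.8  131.  1044. ]
side [   6.4  185.7  130.6 1040. ]
side [   6.4  185.4  129.6 1044. ]
```

Request:
servo_tool(
  slide=[
    [-0.0003,0,-0.001],
    [-0.0005,0,-0.002],
    [-0.0008,0,-0.003],
    [-0.001,0,-0.004],
    [-0.001,0,-0.004],
  ],
  spin=[0,0,0,0,0],
  grip=[1,1,1,1,1],
)

```text
time_s: 6.87
tcp_pos: [0.5005, -0.1997, 0.1257]
ee_rot: [[-0.014, -1.0, 0.001], [-1.0, 0.014, 0.001], [-0.001, -0.001, -1.0]]
wrist_force: [4.8, 2.4, -5.4]
gripper_width: 0.375
gripper_force: 30.0
```

```bash
python3 tr.py 0.007
```

```text
th 0.2404 F [ 4.8  2.4 -5.4] [ 0.5005 -0.1997  0.1257]
side [   6.9  185.5  131.6 1061. ]
side [   7.   185.5  130.9 1051. ]
side [   7.   185.4  130.1 1049. ]
```

Request:
servo_tool(
  slide=[
    [-0.0003,0,-0.001],
    [-0.0006,0,-0.002],
    [-0.0009,0,-0.003],
    [-0.0011,0,-0.004],
    [-0.0011,0,-0.004],
  ],
  spin=[0,0,0,0,0],
  grip=[1,1,1,1,1],
)

```text
time_s: 7.43
tcp_pos: [0.5005, -0.1986, 0.1297]
ee_rot: [[-0.014, -1.0, 0.001], [-1.0, 0.014, 0.001], [-0.001, -0.001, -1.0]]
wrist_force: [5.6, 2.2, -5.2]
gripper_width: 0.365
gripper_force: 30.0
```

```bash
python3 tr.py 0.007
```

```text
th 0.2525 F [ 5.6  2.2 -5.2] [ 0.5005 -0.1986  0.1297]
side [   7.5  185.5  129.8 1067. ]
side [   7.5  185.5  130.1 1064. ]
side [   7.6  186.   131.  1056. ]
```

Request:
servo_tool(
  slide=[
    [-0.0003,0,-0.001],
    [-0.0006,0,-0.002],
    [-0.0009,0,-0.003],
    [-0.0012,0,-0.004],
    [-0.0012,0,-0.004],
  ],
  spin=[0,0,0,0,0],
  grip=[1,1,1,1,1],
)

```text
time_s: 8.0
tcp_pos: [0.5005, -0.1974, 0.1337]
ee_rot: [[-0.014, -1.0, 0.001], [-1.0, 0.014, 0.001], [-0.001, -0.001, -1.0]]
wrist_force: [5.3, 1.8, -6.0]
gripper_width: 0.365
gripper_force: 30.0
```

```bash
python3 tr.py 0.007
```

```text
th 0.2647 F [ 5.3  1.8 -6. ] [ 0.5005 -0.1974  0.1337]
side [   8.   185.3  130.1 1069. ]
side [   8.1  184.2  129.  1077. ]
side [   8.2  183.5  128.4 1078. ]
```

The trivet has started to slide, so I stop lifting and watch.

```bash
python3 tr.py 0.007
```

```text
th 0.2643 F [ 5.3  1.2 -5.7] [ 0.5005 -0.1974  0.1335]
side [   8.2  181.7  126.2 1072. ]
side [   8.2  181.   125.4 1081. ]
side [   8.3  179.1  124.6 1075. ]
```

Sliding gently at about 20 mm/s. I hold the board where it is.

Request:
servo_tool(
  slide=[
    [0,0,0],
    [0,0,0],
    [0,0,0],
    [0,0,0],
    [0,0,0],
  ],
  spin=[0,0,0,0,0],
  grip=[1,1,1,1,1],
)

```text
time_s: 8.72
tcp_pos: [0.5005, -0.1974, 0.1336]
ee_rot: [[-0.014, -1.0, 0.001], [-1.0, 0.014, 0.001], [-0.001, -0.001, -1.0]]
wrist_force: [4.7, 2.0, -5.7]
gripper_width: 0.366
gripper_force: 30.0
```

Request:
servo_tool(
  slide=[
    [0,0,0],
    [0,0,0],
    [0,0,0],
    [0,0,0],
    [0,0,0],
  ],
  spin=[0,0,0,0,0],
  grip=[1,1,1,1,1],
)

```text
time_s: 9.13
tcp_pos: [0.5005, -0.1974, 0.1336]
ee_rot: [[-0.014, -1.0, 0.001], [-1.0, 0.014, 0.001], [-0.001, -0.001, -1.0]]
wrist_force: [4.5, 3.9, -5.5]
gripper_width: 0.368
gripper_force: 30.0
```

```bash
python3 tr.py 0.007
```

```text
th 0.2645 F [ 4.5  3.9 -5.5] [ 0.5005 -0.1974  0.1336]
side [   9.2  113.    57.9 1151. ]
side [   9.2  107.1   52.1 1164. ]
side [   9.3  101.    45.4 1169. ]
```

Request:
servo_tool(
  slide=[
    [0,0,0],
    [0,0,0],
    [0,0,0],
    [0,0,0],
    [0,0,0],
  ],
  spin=[0,0,0,0,0],
  grip=[1,1,1,1,1],
)

```text
time_s: 9.7
tcp_pos: [0.5005, -0.1973, 0.1338]
ee_rot: [[-0.014, -1.0, 0.001], [-1.0, 0.014, 0.001], [-0.001, -0.001, -1.0]]
wrist_force: [4.7, 3.2, -5.3]
gripper_width: 0.365
gripper_force: 30.0
```

Request:
servo_tool(
  slide=[
    [0,0,0],
    [0,0,0],
    [0,0,0],
    [0,0,0],
    [0,0,0],
  ],
  spin=[0,0,0,0,0],
  grip=[1,1,1,1,1],
)

```text
time_s: 10.12
tcp_pos: [0.5005, -0.1973, 0.1337]
ee_rot: [[-0.014, -1.0, 0.001], [-1.0, 0.014, 0.001], [-0.001, -0.001, -1.0]]
wrist_force: [4.3, 2.9, -4.2]
gripper_width: 0.367
gripper_force: 30.0
```

Request:
servo_tool(
  slide=[
    [0,0,0],
    [0,0,0],
    [0,0,0],
    [0,0,0],
    [0,0,0],
  ],
  spin=[0,0,0,0,0],
  grip=[1,1,1,1,1],
)

```text
time_s: 10.53
tcp_pos: [0.5005, -0.1973, 0.1337]
ee_rot: [[-0.014, -1.0, 0.001], [-1.0, 0.014, 0.001], [-0.001, -0.001, -1.0]]
wrist_force: [5.4, 2.7, -5.0]
gripper_width: 0.372
gripper_force: 30.0
```

```bash
python3 tr.py 0.007; python3 -c "
from h import *
im=capture('side');cv2.imwrite('pics/side4.png',cv2.resize(im['pixels'][150:300,230:430],None,fx=3,fy=3))
show('side',(tip_of,'trivet'),(tip_of,'rail'))"
```

```text
th 0.2648 F [ 5.4  2.7 -5. ] [ 0.5005 -0.1973  0.1337]
side [  10.6   71.7   22.9 1134. ]
side [  10.6   72.    22.9 1131. ]
side [  10.7   71.9   23.1 1134. ]
side call trivet [([0.512, 0.059, 0.066], 0.88), ([0.319, -0.128, -0.0], 0.87), ([0.387, -0.3, 0.001], 0.75)]
side call rail [([0.502, 0.123, 0.047], 0.56), ([0.509, 0.06, 0.066], 0.35)]
```

View pics/side4.png

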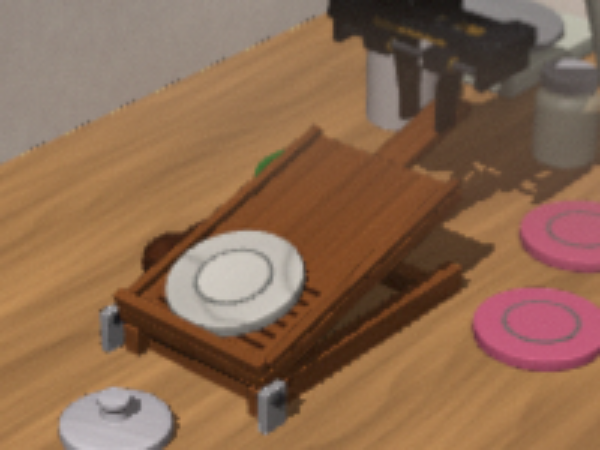

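The side crop shows the trivet at (235,282), resting against the hinge-end rail. Its position is steady at 71.9 mm. Now I lower the board back along the same arc.

Request:
servo_tool(
  slide=[
    [0.001,0,0.004],
    [0.0023,0,0.009],
    [0.0036,0,0.0145],
    [0.005,0,0.02],
    [0.0063,0,0.0258],
  ],
  spin=[0,0,0,0,0],
  grip=[1,1,1,1,1],
)

```text
time_s: 11.25
tcp_pos: [0.5005, -0.2042, 0.108]
ee_rot: [[-0.014, -1.0, 0.001], [-1.0, 0.014, 0.0], [-0.0, -0.001, -1.0]]
wrist_force: [5.2, 1.6, -4.6]
gripper_width: 0.381
gripper_force: 30.0
```

Request:
servo_tool(
  slide=[
    [0.0009,0,0.0047],
    [0.0018,0,0.0094],
    [0.0026,0,0.0141],
    [0.0035,0,0.0188],
    [0.0043,0,0.0235],
  ],
  spin=[0,0,0,0,0],
  grip=[1,1,1,1,1],
)

```text
time_s: 11.67
tcp_pos: [0.5005, -0.2086, 0.0846]
ee_rot: [[-0.014, -1.0, 0.001], [-1.0, 0.014, 0.0], [-0.0, -0.001, -1.0]]
wrist_force: [5.5, 2.2, -4.1]
gripper_width: 0.389
gripper_force: 30.0
```

Request:
servo_tool(
  slide=[
    [0.0006,0,0.005],
    [0.0012,0,0.01],
    [0.0018,0,0.015],
    [0.0022,0,0.02],
    [0.0026,0,0.0238],
  ],
  spin=[0,0,0,0,0],
  grip=[1,1,1,1,1],
)

```text
time_s: 12.08
tcp_pos: [0.5004, -0.2116, 0.0609]
ee_rot: [[-0.014, -1.0, 0.001], [-1.0, 0.014, -0.0], [0.0, -0.001, -1.0]]
wrist_force: [5.5, 0.6, -2.7]
gripper_width: 0.394
gripper_force: 30.0
```

Request:
servo_tool(
  slide=[
    [0.0003,0,0.003],
    [0.0005,0,0.006],
    [0.0006,0,0.009],
    [0.0007,0,0.0115],
    [0.0008,0,0.0135],
  ],
  spin=[0,0,0,0,0],
  grip=[1,1,1,1,1],
)

```text
time_s: 12.5
tcp_pos: [0.5004, -0.2125, 0.0476]
ee_rot: [[-0.014, -1.0, 0.001], [-1.0, 0.014, -0.001], [0.001, -0.001, -1.0]]
wrist_force: [5.4, 0.5, -3.4]
gripper_width: 0.394
gripper_force: 30.0
```

Request:
servo_tool(
  slide=[
    [0,0,0.0008],
    [0,0,0.0016],
    [0,0,0.0024],
    [0,0,0.003],
    [0,0,0.003],
  ],
  spin=[0,0,0,0,0],
  grip=[1,1,1,1,1],
)

```text
time_s: 12.92
tcp_pos: [0.5004, -0.2126, 0.0451]
ee_rot: [[-0.014, -1.0, 0.001], [-1.0, 0.014, -0.001], [0.001, -0.001, -1.0]]
wrist_force: [4.4, -1.4, -1.5]
gripper_width: 0.395
gripper_force: 30.0
```

Request:
servo_tool(
  slide=[
    [0,0,0.0004],
    [0,0,0.0008],
    [0,0,0.0012],
    [0,0,0.0012],
    [0,0,0.0012],
  ],
  spin=[0,0,0,0,0],
  grip=[1,1,1,1,1],
)

```text
time_s: 13.33
tcp_pos: [0.5005, -0.2126, 0.045]
ee_rot: [[-0.013, -1.0, 0.002], [-1.0, 0.013, -0.001], [0.001, -0.002, -1.0]]
wrist_force: [2.3, -1.4, 5.2]
gripper_width: 0.394
gripper_force: 30.0
```

The board is on its hard stop, with the force now pushing up. I let go, then rise.

Request:
servo_tool(
  slide=[
    [0,0,-0.0008],
    [0,0,-0.0008],
    [0,0,-0.0008],
    [0,0,-0.0008],
    [0,0,-0.0008],
  ],
  spin=[0,0,0,0,0],
  grip=[0.5,0.3,0.15,0.1,0.1],
)

```text
time_s: 13.75
tcp_pos: [0.4982, -0.212, 0.0436]
ee_rot: [[-0.015, -1.0, -0.004], [-1.0, 0.015, 0.001], [-0.001, 0.004, -1.0]]
wrist_force: [0.2, -0.3, -0.4]
gripper_width: 0.69
gripper_force: 0.0
```

Request:
servo_tool(
  slide=[
    [0,0,0],
    [0,0,0],
    [0,0,-0.01],
    [0,0,-0.03],
    [0,0,-0.05],
  ],
  spin=[0,0,0,0,0],
  grip=[0.1,0.1,0.1,0.1,0.1],
)

```text
time_s: 14.17
tcp_pos: [0.4992, -0.2121, 0.0948]
ee_rot: [[-0.014, -1.0, -0.002], [-1.0, 0.014, 0.0], [-0.0, 0.002, -1.0]]
wrist_force: [0.0, 0.1, 0.2]
gripper_width: 0.895
gripper_force: 0.0
```

Request:
servo_tool(
  slide=[
    [0,0,-0.03],
    [0,0,-0.06],
    [0,0,-0.09],
    [0,0,-0.11],
    [0,0,-0.12],
  ],
  spin=[0,0,0,0,0],
  grip=[0.1,0.1,0.1,0.1,0.1],
)

```text
time_s: 14.58
tcp_pos: [0.5011, -0.2126, 0.2187]
ee_rot: [[-0.014, -1.0, 0.006], [-1.0, 0.014, -0.002], [0.001, -0.006, -1.0]]
wrist_force: [0.0, -0.7, -0.6]
gripper_width: 0.897
gripper_force: 0.0
```

Request:
servo_tool(
  slide=[
    [0,0,0],
    [0,0,0],
    [0,0,0],
    [0,0,0],
    [0,0,0],
  ],
  spin=[0,0,0,0,0],
  grip=[0.1,0.1,0.1,0.1,0.1],
)

```text
time_s: 15.0
tcp_pos: [0.4992, -0.212, 0.2128]
ee_rot: [[-0.014, -1.0, -0.003], [-1.0, 0.014, 0.001], [-0.0, 0.003, -1.0]]
wrist_force: [-0.3, 1.0, 0.4]
gripper_width: 0.902
gripper_force: 0.0
```

```bash
python3 tr.py; python3 -c "
from h import *
im=capture('side');cv2.imwrite('pics/side5.png',im['pixels'])
show('side',(tip_of,'grip'),(tip_of,'trivet'),(tip_of,'rail'),(tip_of,'pestle'),(tip_of,'mug'))"
```

```text
th 0 F [-0.3  1.   0.4] [ 0.4992 -0.212   0.2128]
side [ 15.   71.4  22.8 874. ]
side [ 15.1  71.2  22.8 876. ]
side [ 15.2  71.1  22.9 882. ]
side call grip [([0.501, -0.208, 0.043], 0.84)]
side call trivet [([0.32, -0.127, -0.002], 0.79), ([0.509, 0.054, 0.047], 0.78), ([0.662, -0.224, -0.005], 0.58)]
side call rail [([0.501, 0.117, 0.046], 0.95)]
side call pestle [([0.651, -0.04, -0.002], 0.92)]
side call mug [([0.691, -0.412, 0.0], 0.92)]
```

View pics/side5.png

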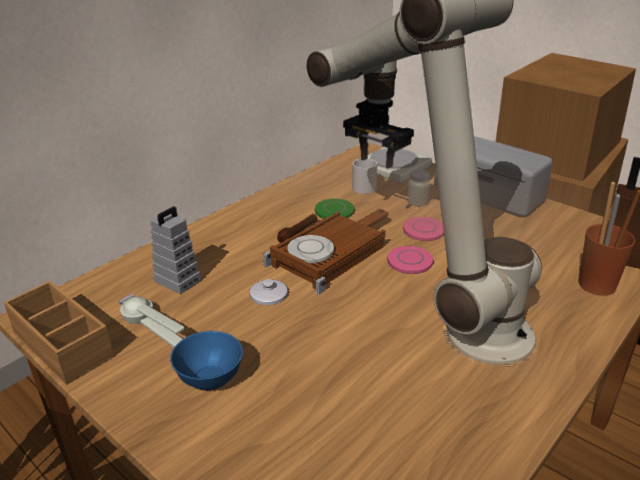

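The side view shows the board level, the trivet against the rail at (311,248), the gripper clear above the handle at (378,145), and every other thing where it stood. I'm handing in.

```bash
python3 -c "
from station import *
print(finish_job())"
```

```text
the job is handed in; nothing more can be done
None
```

The job is handed in: I held the board still at about 0.265 rad, where the trivet began to slide, until it rested against the hinge-end rail (it reached about 120 mm/s on the way down), then lowered the board level and let go, and the last picture shows the other things where they stood.

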